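# Fetch the screwdriver from between the parts

## Task

The screwdriver on the grey plastic sheet is hemmed in by a cream filler cap, a black cap and a yellow bracket. First set all three aside in the aluminium tray and leave the screwdriver where it is until they are all there; then lay the screwdriver along the middle of the wooden tool rest, and only then put the three parts back on the sheet, each upright on the very spot where it stood at the start. Leave the little clip plate alone.

Things in the scene. Friction and masses are not known exactly. Their poses are not given: they have to be found in the camera images.
- screwdriver: screwdriver with blue and grey handle, lying on the sheet, 174 mm long, about 120 g. Origin: mid-length, on its underside; y along it towards the handle's end, z up. Handle y = -21 to +87 mm, 30 mm wide and high (balance near y = +25); shaft y = -87 to -20, 6 mm thick, 2 to 9 mm up. The handle may roll about its axis when gripped; no harm. Either end first on the rest.
- screwdriver_mid (a point): the point on the screwdriver's long axis at the middle of its length, 15 mm above the body's origin: stays put if the handle rolls about its axis.
- filler_cap: cream-coloured, rust-stained round filler cap with a domed top and a small stud, 54 mm diameter, 24 mm high (28 with the stud), 50 g, standing on the sheet. Origin: centre of its underside, z up.
- black_cap: plain black round threaded cap, 53 mm diameter, 19 mm high, 30 g, standing on the sheet. Origin: centre of its underside, z up.
- bracket: small yellow zinc-plated sheet bracket, a box-like part of 31 mm (along its x) by 43 mm (along its y), flat top 15 mm above the support with one 22 mm tab at the +x side, and a thin spring wire which sticks out at both ends and gives no resistance (63 mm over all), 50 g, standing on the sheet. The 31 mm box spans x = -11 to +20 mm, y = -22 to +21 mm from its origin; origin at underside level, z up. Best gripped across the 31 mm.
- clip_plate: small rusty clip plate, 26 x 25 x 9 mm, lying free on the sheet beside the screwdriver's shaft; a bystander, not to be moved. Origin: centre of its underside.
- sheet: plain grey plastic sheet, 164 mm (x) by 184 mm (y), 4 mm thick, fixed on the cart top. The screwdriver lies along its y, the handle towards +y, a cap or the bracket close on each side of the handle and one beside the shaft (which stands where differs). Origin: centre of its underside on the cart top; its upper face is at z = 4 mm.
- tray: shallow aluminium tray, 112 mm (x) by 196 mm (y) outside, floor 3 mm thick, rim 3 mm wide and 8 mm high over the cart top, fixed. Origin: centre of its underside; floor face at z = 3 mm. Room for three parts side by side along its y, 64 mm apart.
- rest: wooden tool rest, a brown board 120 mm (x) by 190 mm (y) with upper face 6 mm above the cart top and a darker bead 8 mm wide and 12 mm high along each long side (x = +-52 to +-60 mm), fixed. Origin: centre of its underside; y along its length. The screwdriver's place is its middle, lengthwise.
Things that resemble listed ones, but are neither listed nor needed, are in the scene too. There is more than one size of the black_cap; the one meant has the size given above. Leave any purple look-alike of the filler_cap alone.

How it is judged:
On the way, in this order (a step that is already met when the one before it is completed fails the run):
1. all three parts stand released in the tray while the screwdriver still lies in its place (x of filler_cap in the frame of tray between -0.045 and 0.045 m and y of filler_cap in the frame of tray between -0.088 and 0.088 m and z of filler_cap in the frame of tray between -0.002 and 0.01 m and angle between each of filler_cap, black_cap, bracket's own z axis and vertical below 0.2 rad and contact force between the fingers and filler_cap below 0.3 N and x of black_cap in the frame of tray between -0.045 and 0.045 m and y of black_cap in the frame of tray between -0.088 and 0.088 m and z of black_cap in the frame of tray between -0.002 and 0.01 m and contact force between the fingers and black_cap below 0.3 N and x of bracket in the frame of tray between -0.045 and 0.045 m and y of bracket in the frame of tray between -0.088 and 0.088 m and z of bracket in the frame of tray between -0.002 and 0.01 m and contact force between the fingers and bracket below 0.3 N and distance of screwdriver from where it was at the start of the episode below 0.03 m), for 0.2 s.
2. the screwdriver lies released along the middle of the rest while all three parts are still in the tray (x of filler_cap in the frame of tray between -0.045 and 0.045 m and y of filler_cap in the frame of tray between -0.088 and 0.088 m and z of filler_cap in the frame of tray between -0.002 and 0.01 m and angle between each of filler_cap, black_cap, bracket's own z axis and vertical below 0.2 rad and contact force between the fingers and filler_cap below 0.3 N and x of black_cap in the frame of tray between -0.045 and 0.045 m and y of black_cap in the frame of tray between -0.088 and 0.088 m and z of black_cap in the frame of tray between -0.002 and 0.01 m and contact force between the fingers and black_cap below 0.3 N and x of bracket in the frame of tray between -0.045 and 0.045 m and y of bracket in the frame of tray between -0.088 and 0.088 m and z of bracket in the frame of tray between -0.002 and 0.01 m and contact force between the fingers and bracket below 0.3 N and x of screwdriver_mid in the frame of rest between -0.015 and 0.015 m and y of screwdriver_mid in the frame of rest between -0.015 and 0.015 m and z of screwdriver_mid in the frame of rest between 0.012 and 0.03 m and angle between the y axis of screwdriver and the y axis of rest, either way round below 0.2 rad and contact force between the fingers and screwdriver below 0.3 N), for 0.2 s.
At the end, for the whole second after the job is handed in: The screwdriver is at rest on the wooden rest, its middle within 15 mm of the rest's middle each way and within 0.2 rad of its length (either end first); both caps and the bracket stand upright and at rest, the origin of each within 15 mm of where it was at the start (x of screwdriver_mid in the frame of rest between -0.015 and 0.015 m and y of screwdriver_mid in the frame of rest between -0.015 and 0.015 m and z of screwdriver_mid in the frame of rest between 0.012 and 0.03 m and angle between the y axis of screwdriver and the y axis of rest, either way round below 0.2 rad and contact force between the fingers and screwdriver below 0.3 N and linear speed of each of screwdriver, filler_cap, black_cap, bracket below 0.02 m/s and distance of each of filler_cap, black_cap, bracket from where it was at the start of the episode below 0.015 m and angle between each of filler_cap, black_cap, bracket's own z axis and vertical below 0.15 rad); the robot touches nothing.
It fails at once if the clip plate is moved by more than 20 mm (distance of clip_plate from where it was at the start of the episode above 0.02 m).
It also fails if it takes over 120 s, if anything falls off the work surface, if the arm or the gripper's body presses on something with over 40 N, if the wrist force passes 120 N, or if a joint passes its speed limit or range.

## Robot

A 6-joint arm with a two-finger parallel gripper is mounted at the origin on a cart in front of the work surface, level with it; the furniture and walls round the work are solid. World frame = base frame: x ahead of the robot, y to its left, z up, the work surface at z = 0. Lengths are in m, angles in rad, forces in N, time in s.
With the tool pointing down it reaches from about 0.375 to 0.975 m from the base axis. Payload 3.8 kg.
Tool frame: the origin (TCP) lies on the centre line of the jaws, within the pads' length; the fingertips stand 14 mm ahead of it and the grasp point (between the pads) lies 5 mm behind it; z points along the fingers, y is the line along which they close (so a half turn about z gives the same grasp; the last joint's range is limited). The gripper opens to 85 mm and grips with 20 to 120 N. Pads are 22 mm wide; open, the fingers measure 114 mm over their backs; the gripper's body (76 mm by 85 mm) begins 54 mm behind the grasp point. The pads swing forward as they close: fully open they stand 13 mm farther back than shut.
Start: joints at [-1.328, 0.264, 1.604, -0, 1.274, -0.037], TCP at [0.186, -0.649, 0.207] pointing down, gripper open.
Joint ranges: [-2.63, 2.63], [-0.94, 2.18], [0.31, 2.57], [-1.31, 4.45], [0, 2.66], [-2.55, 2.55]. Speed limits (rad/s): [2.57, 2.57, 3.14, 3.14, 3.14, 3.14].

## Interface

Orientations are given as a rotation vector (axis times angle).
In Python, from workcell import bot, eyes, spot_in gives the robot as it stands.
- The arm moves only by the tool carry_out, never from a script. Its argument "series" is text: rows parted by semicolons, each of 4 numbers parted by spaces: the shift along the world's x, y, z in m, then the turn about the world's z in degrees. In form: tx ty tz roll; .... A call has 1 to 20 rows; each row shifts and turns the commanded pose from where the row before left it; what a row does not reach is not made up. A row lasts 1/8 s, in which the tool goes at most 62.5 mm and 10.7 degrees, less where a joint would pass 70% of its speed; a pose out of reach is approached as far as the arm can. A call is refused whole if a number of a shift passes 0.0625 or a number of a turn 10.7, either way. A call with a gripper value outside its range is refused whole. "jaw" is the gripper command: -1 is shut, 1 is fully open, values between are in proportion, set as the call begins (left out, the last holds). The fingers move at their own pace and stop on an object; "grip_force" is the grip in N (left out, the last holds). Time passes only in rows, so rows that do not move let the fingers close. It gives the time, the measured TCP pose, the force, the opening and the grip force at its end, in the units of the state.
- bot.read_state(): the state, without advancing time (a new reading comes with each control period).
- eyes.read_camera(name): name is "side" or "top"; returns (picture, depth): 480x640x3 uint8, blue, green, red; 480x640 float32, m along the optical axis (not along the pixel's ray), 0 where there is no reading.
- eyes.get_calibration(name): a dict with "K" (3x3 intrinsics, pixels), "position" and "rotation" of the camera in the world. Camera axes: x right, y down, z forward; pixel columns grow to the right and rows downward; lengths in m; the calibration is good to about 2 mm. A picture is of the moment at which its call begins. get_calibration takes no time and is no camera call.
- bot.finish_job(): hands the job in; it is judged then, once.
Trained networks look in the newest picture that a camera, given by its name, has taken for a name from the list of things; names that differ only in an ending like _2 or _b are one class to them, and where a whole thing is asked for, a point or a joint stands for the part that bears it (a point fixed in the world has none). Each returns a list of dicts, best first, with "score" (0 to 1); they miss things now and then, are a little off and sometimes report something else, mostly with a low value. They report only what shows in the picture. A call takes as long as a camera call. They do not tell look-alikes from the thing itself.
- spot_in(camera, target): "rect" ([centre column, centre row, width, height] in pixels, round what is visible of it).
The state is a dict: "time": time; "q": joint angles; "joint_vel": joint speeds; "joint_torque": joint torques, N m; "tool_pos": TCP position; "tcp_rot": TCP orientation; "wrist_force": force on the tool from outside, world axes, zero at the start; "torque": the same for the moment, N m; "width": opening from 0.0 (shut) to 1.0 (fully open); "grip_force": force on a finger pad.
Only numpy, scipy, OpenCV 4.12 (cv2) and the standard library are available. Lean on these libraries where they do the work, as an engineer would, in place of code of your own. Each camera call takes 0.05 s, during which the arm holds its last target. There are 200 camera calls.

## Working session

There is one attempt and no reset: what is moved stays moved. The work goes in short steps, Python scripts to look and compute and a tool call to move; the robot and the scene stay as the last step left them, time stands still between calls to the robot, and variables do not carry over. Pictures are saved under pics/ and viewed, at most 14 in all, crops included, and the job is handed in when it is done.

Besides the shell and the picture viewer there is one more tool, called after "Request:" by a JSON object that holds its "api" and its "payload". carry_out: Moves the arm, as the interface text tells. Its arguments: {"type":"object","properties":{"series":{"type":"string"},"jaw":{"type":"number"},"grip_force":{"type":"number"}},"required":["series"]}

```bash
ls; mkdir -p pics; cat > h.py <<'E'
import numpy as np, cv2
from workcell import bot, eyes, spot_in
def cam(n):
    im,d=eyes.read_camera(n); c=eyes.get_calibration(n); K=np.array(c["K"]);R=np.array(c["rotation"])
    if R.ndim==1 or R.shape!=(3,3): R=cv2.Rodrigues(R.astype(float))[0]
    p=np.array(c["position"])
    v,u=np.mgrid[0:480,0:640]
    P=np.stack([(u-K[0,2])/K[0,0]*d,(v-K[1,2])/K[1,1]*d,d],-1)@R.T+p
    P[d==0]=np.nan
    return im,d,P
E
python3 - <<'E'
from h import *
for n in("top","side"):
    im,d,P=cam(n); cv2.imwrite(f"pics/{n}0.png",im); np.save(f"{n}0.npy",P)
    print(n,eyes.get_calibration(n)["position"])
    for t in["screwdriver","filler_cap","black_cap","bracket","clip_plate","sheet","tray","rest"]:
        for r in spot_in(n,t)[:4]:
            c,w=r["rect"][:2],r["rect"][2:]
            q=P[min(479,int(c[1])),min(639,int(c[0]))]
            print(t,round(r["score"],2),np.round(r["rect"]),np.round(q,3))
E
```

```text
pics
top [0.50537568 0.14749553 1.03103806]
screwdriver 0.6 [227. 318.  99.  29.] [0.452 0.283 0.025]
filler_cap 0.82 [253. 286.  35.  34.] [0.506 0.241 0.028]
filler_cap 0.79 [318. 312.  31.  26.] [0.464 0.126 0.028]
black_cap 0.83 [253. 128.  42.  41.] [0.794 0.249 0.016]
black_cap 0.82 [208. 347.  34.  30.] [0.399 0.316 0.017]
bracket 0.58 [204. 292.  22.  19.] [0.495 0.326 0.019]
clip_plate 0.71 [262. 338.  16.  16.] [0.416 0.223 0.004]
sheet 0.7 [227. 316. 109. 100.] [0.455 0.285 0.026]
tray 0.63 [345. 207. 109.  64.] [0.654 0.079 0.002]
rest 0.68 [421. 324. 110.  73.] [ 0.445 -0.059  0.009]
side [0.13408381 0.91105722 0.63964698]
screwdriver 0.64 [337. 330.  48.  61.] [0.442 0.314 0.029]
screwdriver 0.57 [302. 330.  36.  27.] [0.496 0.332 0.018]
filler_cap 0.83 [376. 277.  28.  20.] [0.456 0.143 0.018]
filler_cap 0.75 [325. 301.  30.  24.] [0.497 0.258 0.024]
black_cap 0.98 [359. 348.  37.  30.] [0.401 0.318 0.014]
black_cap 0.94 [194. 248.  35.  28.] [0.803 0.241 0.014]
bracket 0.97 [304. 329.  27.  28.] [0.494 0.329 0.019]
clip_plate 0.7 [376. 315.  14.  11.] [0.413 0.231 0.012]
sheet 0.73 [301. 330.  37.  30.] [0.496 0.334 0.019]
sheet 0.55 [336. 339. 132.  91.] [0.436 0.327 0.025]
tray 0.68 [301. 238.  96.  64.] [0.653 0.087 0.003]
rest 0.88 [426. 231.  85.  57.] [ 0.443 -0.07   0.008]
```

```bash
python3 - <<'E'
import cv2
a=cv2.imread("pics/top0.png")
cv2.imwrite("pics/topA.png",a)
cv2.imwrite("pics/topB.png",cv2.resize(a[250:390,150:350],None,fx=4,fy=4,interpolation=cv2.INTER_CUBIC))
E
```

```text
(no output)
```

View pics/top0.png

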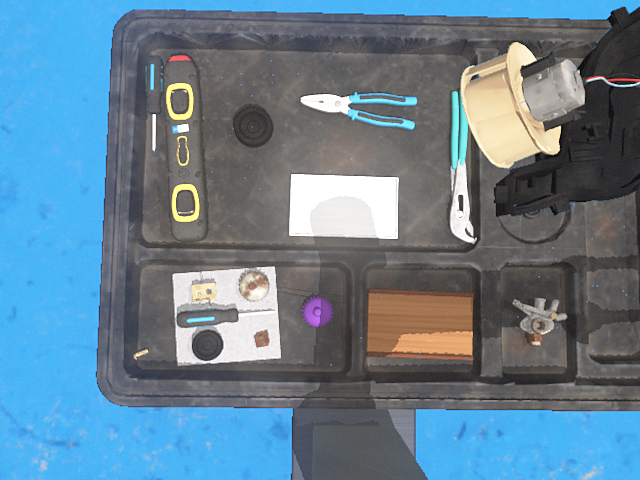

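View pics/topB.png

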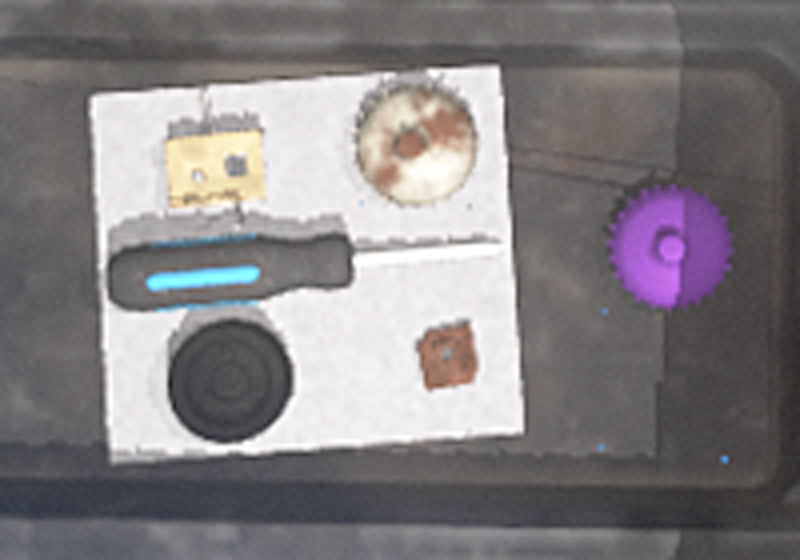

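The top view shows the sheet at lower left, with the bracket at about (203,291), the filler cap (254,286), the black cap (207,345) and the clip plate (262,339). The white tray is at (345,207), the rest at (421,324), and the purple look-alike at (318,312).

```bash
python3 - <<'E'
from h import *
P=np.load("top0.npy"); im=cv2.imread("pics/top0.png"); Z=P[...,2]
def rect(m,zl,name):
    r=cv2.minAreaRect(P[m][:,:2].astype(np.float32)); print(name,np.round(r[0],4),np.round(r[1],3),round(r[2],1),m.sum())
def box(c0,c1,r0,r1):
    b=np.zeros((480,640),bool); b[r0:r1,c0:c1]=1; return b
hsv=cv2.cvtColor(im,cv2.COLOR_BGR2HSV)
br=(hsv[...,2]>150)&(hsv[...,1]<60)
rect(box(280,405,165,245)&(hsv[...,1]<70)&(hsv[...,2]>110)&(Z<.02),0,"tray")
rect(box(360,480,285,365)&(hsv[...,1]>80)&(hsv[...,0]<25)&(Z>0.003),0,"rest")
rect(box(165,285,260,370)&br&(Z<.012),0,"sheet")
for n,b in dict(bracket=(190,220,278,305),filler=(234,275,267,308),black=(188,227,328,366),clip=(252,274,328,350),driver=(172,240,305,330)).items():
    for t in (.008,.013,.017,.024):
        m=box(*b)&(Z>t)
        if m.sum()>5: rect(m,0,n+str(t))
# height map along transects
print("rib rows col 300", np.round(Z[150:400:6,300]*1000))
print("rib cols row 325", np.round(Z[325,100:640:10]*1000))
print("bracket Z"); print(np.round(Z[274:334:2,190:222:2]*1000).astype(int) if not np.isnan(Z[274:334:2,190:222:2]).any() else np.round(Z[274:334:2,190:222:2]*1000))
print(np.round(P[300,200:206],3))
s=cv2.imread("pics/side0.png"); cv2.imwrite("pics/sideB.png",cv2.resize(s[250:390,250:410],None,fx=4.2,fy=4.2,interpolation=cv2.INTER_CUBIC))
E
```

```text
tray [0.6577 0.0814] [0.147 0.229] 1.0 9545
rest [ 0.4427 -0.0593] [0.191 0.122] 88.5 6849
sheet [0.4532 0.2883] [0.165 0.186] 5.0 6356
bracket0.008 [0.4963 0.3258] [0.046 0.05 ] 0.8 425
bracket0.013 [0.4953 0.3266] [0.045 0.043] 5.8 401
bracket0.017 [0.4953 0.3266] [0.045 0.043] 5.8 372
bracket0.024 [0.4913 0.3243] [0.035 0.03 ] 81.7 21
filler0.008 [0.5042 0.2398] [0.062 0.072] 89.0 756
filler0.013 [0.5065 0.2385] [0.053 0.053] 0.9 701
filler0.017 [0.5077 0.2392] [0.051 0.05 ] 86.0 628
filler0.024 [0.506  0.2404] [0.039 0.037] 82.7 210
black0.008 [0.4012 0.3193] [0.061 0.067] 2.0 782
black0.013 [0.4028 0.3172] [0.052 0.052] 45.0 712
black0.017 [0.4028 0.3172] [0.052 0.052] 45.0 464
black0.024 [0.4031 0.3172] [0.049 0.051] 19.3 112
clip0.008 [0.4134 0.2222] [0.028 0.036] 45.8 172
clip0.013 [0.4169 0.2187] [0.017 0.018] 0.2 20
driver0.008 [0.4507 0.3167] [0.043 0.107] 5.0 991
driver0.013 [0.4536 0.3174] [0.035 0.107] 10.4 968
driver0.017 [0.4543 0.3176] [0.035 0.106] 5.7 957
driver0.024 [0.4528 0.3189] [0.035 0.104] 13.2 815
rib rows col 300 [ 0.  0.  0.  3.  8.  7.  3.  6.  4.  2.  5
[... 1333 characters left out ...]
9 26 26 20]
 [33 29 27 27 35 31 32 30 29 31 27 31 33 28 27 24]
 [35 31 30 31 32 33 32 33 35 31 28 34 30 28 29 24]
 [34 30 33 32 32 32 33 30 30 30 31 34 32 29 28 26]
 [33 35 34 35 32 34 34 34 32 31 28 35 33 28 30 25]
 [33 33 34 31 34 35 32 31 33 27 29 30 33 30 26 25]
 [32 33 34 32 36 31 34 29 32 32 32 31 29 31 25 25]
 [31 31 31 31 29 30 31 32 31 26 25 26 26 23  3  3]
 [29 27 28 27 25 27  2  4  6  7  2  8  2  6  6  5]
 [ 3  9  7  6  5  2  4  4  8  6  4  6  5  3  6  7]
 [ 4  4  5  3  2  5  5 20 24 22 18 16  9  2  1  3]
 [ 7  4  1  6  3 22 24 25 23 25 24 24 22 15  7  7]]
[[0.481 0.331 0.028]
 [0.481 0.329 0.026]
 [0.481 0.327 0.029]
 [0.481 0.326 0.025]
 [0.481 0.324 0.026]
 [0.481 0.322 0.027]]
```

View pics/sideB.png

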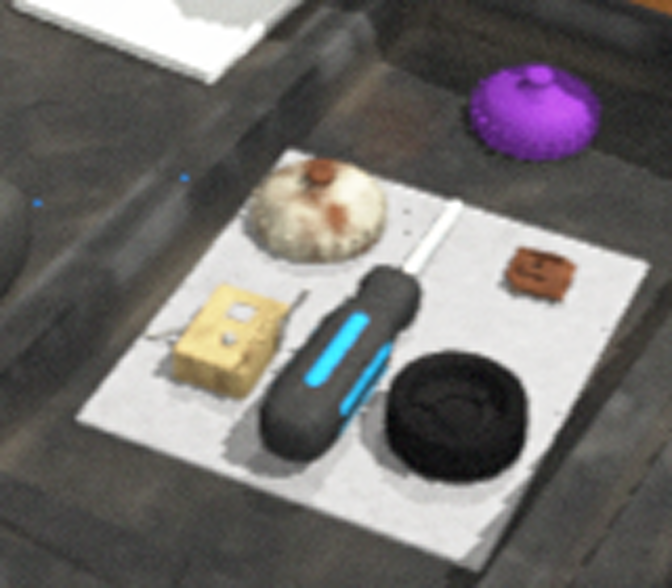

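The side view shows the bracket's tab and wire facing the handle, with only about 11 mm between them. Its free ends lie along y, so I'll grip the parts along y and turn them 90° for the tray.

```bash
python3 - <<'E'
from h import *
s=bot.read_state(); print(s["time"],s["q"],s["tool_pos"],s["width"])
print(np.round(cv2.Rodrigues(np.array(s["tcp_rot"],float))[0],3))
P=np.load("top0.npy")
for c,r in [(290,174),(397,176),(398,237),(290,237),(368,290),(473,293),(474,358),(368,356),(176,273),(274,267),(281,360),(178,365)]: print((c,r),np.round(P[r,c],3))
# driver top ridge
Z=P[...,2]
for c in range(182,236,8):
    col=P[300:335,c]; k=col[:,2]>.022; print(c,np.round([col[k,0].min(),col[k,0].max(),col[k,1].mean()],3))
E
```

```text
0.9 [-1.32788708e+00  2.63868771e-01  1.60399605e+00  2.23286263e-05
  1.27371435e+00 -3.68916002e-02] [ 0.18642051 -0.64873962  0.20740292] 0.9993438687938273
[[ 0.961  0.276  0.   ]
 [ 0.276 -0.961 -0.   ]
 [ 0.     0.    -1.   ]]
(290, 174) [0.712 0.179 0.   ]
(397, 176) [ 0.712 -0.019 -0.002]
(398, 237) [ 0.599 -0.021  0.001]
(290, 237) [ 0.596  0.177 -0.002]
(368, 290) [0.502 0.034 0.001]
(473, 293) [ 0.499 -0.154  0.013]
(474, 358) [ 0.383 -0.157  0.002]
(368, 356) [0.384 0.033 0.002]
(176, 273) [0.528 0.379 0.007]
(274, 267) [0.541 0.204 0.006]
(281, 360) [0.376 0.188 0.003]
(178, 365) [ 0.365  0.371 -0.   ]
182 [0.434 0.461 0.36 ]
190 [0.434 0.463 0.346]
198 [0.436 0.463 0.333]
206 [0.422 0.481 0.319]
214 [0.422 0.465 0.305]
222 [0.445 0.464 0.292]
230 [0.445 0.466 0.278]
```

Request:
{"api": "carry_out", "payload": {"series": "0.032 0.045 0 0;0.032 0.045 0 0;0.032 0.045 0 0;0.032 0.045 0 0;0.032 0.045 0 0;0.032 0.045 0 0;0.032 0.045 0 0;0.032 0.045 0 0;0.032 0.045 0 0;0.032 0.045 0 0;0 0.044 0 -1.1;0 0.044 0 -1.1;0 0.044 0 -1.1;0 0.044 0 -1.1;0 0.044 0 -1.1;0 0.044 0 -1.1;0 0.044 0 -1.1;0 0.044 0 -1.1;0 0.044 0 -1.1;0 0.044 0 -1.1", "jaw": 0.65, "grip_force": 30}}

```text
time: 3.4
tool_pos: [0.5063, 0.2427, 0.2077]
tcp_rot: [-3.139, -0.137, -0.001]
wrist_force: [0.4, -0.5, 0.1]
width: 0.828
grip_force: 0.0
```

Request:
{"api": "carry_out", "payload": {"series": "0 -0.0035 -0.05 0;0 0 -0.05 0;0 0 -0.05 0;0 0 -0.025 0;0 0 -0.014 0;0 0 0 0"}}

```text
time: 4.15
tool_pos: [0.506, 0.2376, 0.0178]
tcp_rot: [3.138, 0.138, -0.002]
wrist_force: [0.2, -0.2, 0.8]
width: 0.825
grip_force: 0.0
```

Request:
{"api": "carry_out", "payload": {"series": "0 0 0 0;0 0 0 0;0 0 0 0;0 0 0 0;0 0 0 0;0 0 0 0", "jaw": -1}}

```text
time: 4.9
tool_pos: [0.5063, 0.2377, 0.0183]
tcp_rot: [3.139, 0.138, -0.0]
wrist_force: [0.8, -1.1, 0.4]
width: 0.005
grip_force: 0.0
```

```bash
python3 - <<'E'
from h import *
a,_,_=cam("side"); b,_,_=cam("top")
o=np.hstack([cv2.resize(a[240:400,230:420],(475,400)),cv2.resize(b[240:400,150:280],(325,400))]); cv2.imwrite("pics/c1.png",o)
E
```

```text
(no output)
```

View pics/c1.png

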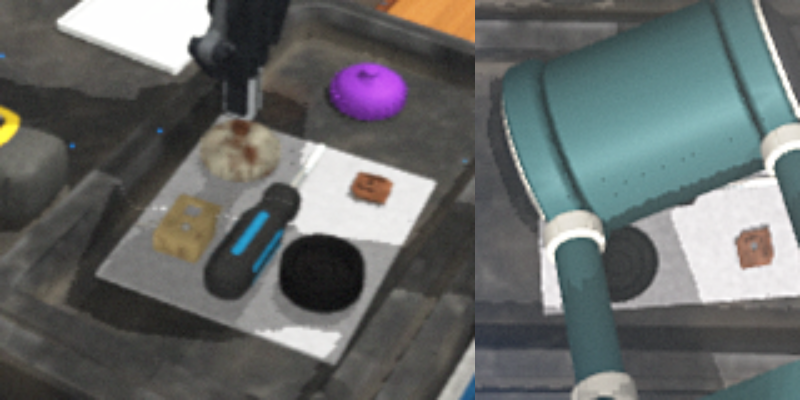

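```bash
cat >> h.py <<'E'
def proj(n,X):
    c=eyes.get_calibration(n);K=np.array(c["K"]);R=np.array(c["rotation"])
    if R.shape!=(3,3): R=cv2.Rodrigues(R.astype(float))[0]
    q=K@(R.T@(np.array(X,float)-np.array(c["position"]))); return np.round(q[:2]/q[2],1)
E
python3 - <<'E'
from h import *
a,d,P=cam("side")
print(proj("side",[.506,.2377,.004]),proj("side",[.506,.2377,.03]),proj("side",[.506,.239,.028]))
print(bot.read_state()["tool_pos"],bot.read_state()["wrist_force"])
for r in range(262,305,4): print(r,np.round(P[r,318:336:4],3).tolist())
E
```

```text
[325.8 301.8] [326.2 290.2] [325.8 291.5]
[0.50634164 0.23773295 0.01830729] [0.29652785 0.38388662 0.49437174]
262 [[0.489, 0.298, 0.132], [0.49, 0.283, 0.123], [0.509, 0.237, 0.088], [0.492, 0.254, 0.105], [0.495, 0.234, 0.091]]
266 [[0.491, 0.294, 0.122], [0.49, 0.283, 0.116], [0.492, 0.267, 0.105], [0.493, 0.251, 0.095], [0.495, 0.234, 0.084]]
270 [[0.504, 0.271, 0.095], [0.491, 0.281, 0.106], [0.491, 0.268, 0.098], [0.493, 0.25, 0.086], [0.496, 0.231, 0.073]]
274 [[0.548, 0.194, 0.02], [0.508, 0.251, 0.072], [0.493, 0.264, 0.087], [0.496, 0.244, 0.073], [0.535, 0.157, 0.002]]
278 [[0.547, 0.196, 0.012], [0.507, 0.252, 0.065], [0.499, 0.252, 0.068], [0.497, 0.242, 0.062], [0.532, 0.163, -0.002]]
282 [[0.543, 0.202, 0.009], [0.508, 0.25, 0.055], [0.5, 0.251, 0.059], [0.497, 0.242, 0.054], [0.524, 0.177, 0.001]]
286 [[0.541, 0.206, 0.003], [0.51, 0.245, 0.042], [0.5, 0.25, 0.05], [0.495, 0.244, 0.048], [0.518, 0.187, 0.0]]
290 [[0.523, 0.236, 0.022], [0.517, 0.232, 0.022], [0.505, 0.24, 0.033], [0.504, 0.228, 0.024], [0.501, 0.219, 0.02]]
294 [[0.517, 0.247, 0.023], [0.509, 0.247, 0.026], [0.503, 0.244, 0.027], [0.498, 0.238, 0.025], [0.494, 0.231, 0.022]]
298 [[0.512, 0.255, 0.022], [0.506, 0.251, 0.022], [0.5, 0.249, 0.023], [0.493, 0.246, 0.024], [0.489, 0.24, 0.022]]
302 [[0.509, 0.26, 0.018], [0.501, 0.259, 0.021], [0.496, 0.256, 0.021], [0.489, 0.254, 0.023], [0.485, 0.247, 0.019]]
```

The shut fingertips hover just above the cap, which hasn't moved: tips at z≈0.042 although the TCP reads 0.018. I'll open the jaws and measure the real tip height.

Request:
{"api": "carry_out", "payload": {"series": "0 0 0.03 0;0 0 0 0;0 0 0 0;0 0 0 0", "jaw": 0.65}}

```text
time: 5.55
tool_pos: [0.5055, 0.2374, 0.0472]
tcp_rot: [3.138, 0.138, -0.003]
wrist_force: [-0.7, -0.1, 0.5]
width: 0.825
grip_force: 0.0
```

```bash
python3 - <<'E'
from h import *
a,d,P=cam("side"); s=bot.read_state(); print(s["tool_pos"],s["width"])
P0=np.load("side0.npy")
m=(P[...,2]>P0[...,2]+.02)&(np.hypot(P[...,0]-.506,P[...,1]-.24)<.06)&(P[...,2]<.3)
m=cv2.erode(m.astype(np.uint8),np.ones((2,2)))>0
q=P[m]; 
for lo in np.arange(.02,.16,.01):
    k=(q[:,2]>=lo)&(q[:,2]<lo+.01)
    if k.sum()>3: print(round(lo,2),k.sum(),np.round(np.percentile(q[k,0],[5,95]),3),np.round(np.percentile(q[k,1],[5,95]),3))
print(proj("side",[.506,.205,.034]),proj("side",[.506,.273,.034]))
cv2.imwrite("pics/c2.png",cv2.resize(a[200:340,240:420],None,fx=4,fy=4))
E
```

```text
[0.50553407 0.23739453 0.04726861] 0.8272237949874252
0.07 6 [0.501 0.51 ] [0.199 0.259]
0.08 95 [0.492 0.515] [0.2   0.285]
0.09 119 [0.491 0.515] [0.201 0.288]
0.1 117 [0.492 0.514] [0.201 0.287]
0.11 74 [0.491 0.514] [0.197 0.282]
0.12 70 [0.489 0.511] [0.187 0.285]
0.13 76 [0.489 0.506] [0.182 0.297]
0.14 106 [0.486 0.5  ] [0.182 0.278]
0.15 113 [0.486 0.503] [0.181 0.271]
0.16 110 [0.485 0.497] [0.223 0.273]
[335.6 278.6] [315.7 299.4]
```

View pics/c2.png

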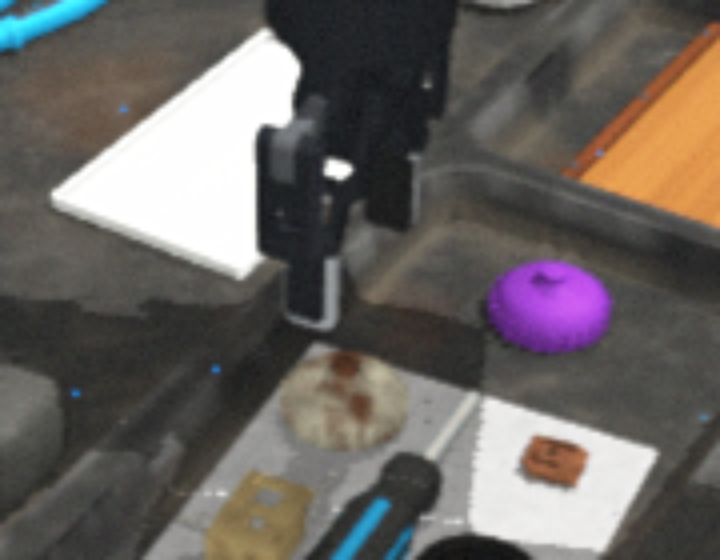

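The TCP reading is about 37 mm too low in z, while x and y agree with the images. I'll correct for that and grasp the cap.

Request:
{"api": "carry_out", "payload": {"series": "0.001 0.001 -0.03 0;0 0 -0.025 0;0 0 -0.012 0;0 0 0 0"}}

```text
time: 6.1
tool_pos: [0.5062, 0.2383, -0.0199]
tcp_rot: [3.138, 0.138, -0.004]
wrist_force: [0.2, -0.2, 0.2]
width: 0.826
grip_force: 0.0
```

Request:
{"api": "carry_out", "payload": {"series": "0 0 0 0;0 0 0 0;0 0 0 0;0 0 0 0", "jaw": -1}}

```text
time: 6.6
tool_pos: [0.5086, 0.2393, -0.0173]
tcp_rot: [-3.138, -0.138, -0.004]
wrist_force: [0.3, -0.1, 5.7]
width: 0.586
grip_force: 31.7
```

Request:
{"api": "carry_out", "payload": {"series": "0 0 0.02 0;0 0 0.03 0;0 0 0.03 0;0 0 0 0"}}

```text
time: 7.1
tool_pos: [0.5095, 0.2396, 0.0639]
tcp_rot: [-3.137, -0.138, -0.008]
wrist_force: [-0.7, -0.2, -0.6]
width: 0.583
grip_force: 31.1
```

```bash
python3 - <<'E'
from h import *
a,d,P=cam("side"); s=bot.read_state(); print(s["tool_pos"],s["width"],s["wrist_force"],s["grip_force"])
cv2.imwrite("pics/c3.png",cv2.resize(a[200:340,240:420],None,fx=4,fy=4))
E
```

```text
[0.50809039 0.23904749 0.06213194] 0.5863030852611064 [-0.97069636 -0.65983369  0.31256933] 31.05443192878738
```

View pics/c3.png

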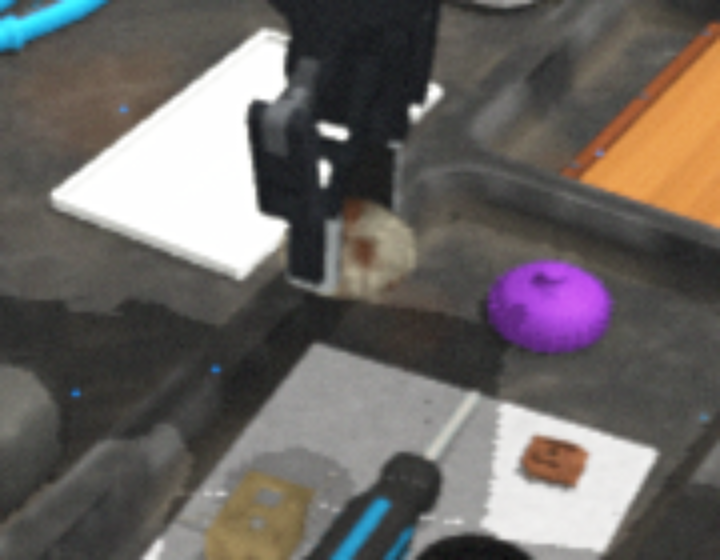

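The cap is held upright, at about (375,250) in the crop. On to the tray.

Request:
{"api": "carry_out", "payload": {"series": "0.0184 -0.0122 0 10.6;0.0184 -0.0122 0 10.6;0.0184 -0.0122 0 10.6;0.0184 -0.0122 0 10.6;0.0184 -0.0122 0 10.6;0.0184 -0.0122 0 10.6;0.0184 -0.0122 0 10.6;0.0184 -0.0122 0 10.6;0 0 -0.04 0;0 0 -0.025 0;0 0 -0.008 0;0 0 0 0"}}

```text
time: 8.65
tool_pos: [0.6533, 0.141, -0.0133]
tcp_rot: [-2.223, -2.217, 0.004]
wrist_force: [0.3, 0.6, 0.6]
width: 0.584
grip_force: 31.0
```

Request:
{"api": "carry_out", "payload": {"series": "0 0 -0.004 0;0 0 -0.002 0;0 0 0 0"}}

```text
time: 9.02
tool_pos: [0.655, 0.1413, -0.017]
tcp_rot: [2.224, 2.218, 0.001]
wrist_force: [0.4, -0.5, 0.1]
width: 0.585
grip_force: 31.0
```

Request:
{"api": "carry_out", "payload": {"series": "0 0 -0.001 0;0 0 0 0;0 0 0 0;0 0 0.04 0;0 0 0.05 0;0 0 0.02 0;0 0 0 0", "jaw": 0.65}}

```text
time: 9.9
tool_pos: [0.6562, 0.1414, 0.0935]
tcp_rot: [2.223, 2.216, 0.005]
wrist_force: [0.0, -0.1, -0.3]
width: 0.825
grip_force: 0.0
```

```bash
python3 - <<'E'
from h import *
a,d,P=cam("side"); s=bot.read_state(); print(s["tool_pos"],s["width"],s["wrist_force"],s["grip_force"])
for r in spot_in("side","filler_cap"): print(r, np.round(P[int(r["rect"][1]),int(r["rect"][0])],3))
cv2.imwrite("pics/c4.png",cv2.resize(a[180:320,240:420],None,fx=4,fy=4))
E
```

```text
[0.65456638 0.14114649 0.09128052] 0.8269335599816273 [-0.32028975 -0.97526654 -0.02606126] 0.0
{'rect': [285.1, 248.5, 25.0, 17.8], 'score': 0.9} [0.646 0.156 0.02 ]
{'rect': [376.6, 278.0, 27.9, 21.3], 'score': 0.7} [0.455 0.145 0.017]
```

View pics/c4.png

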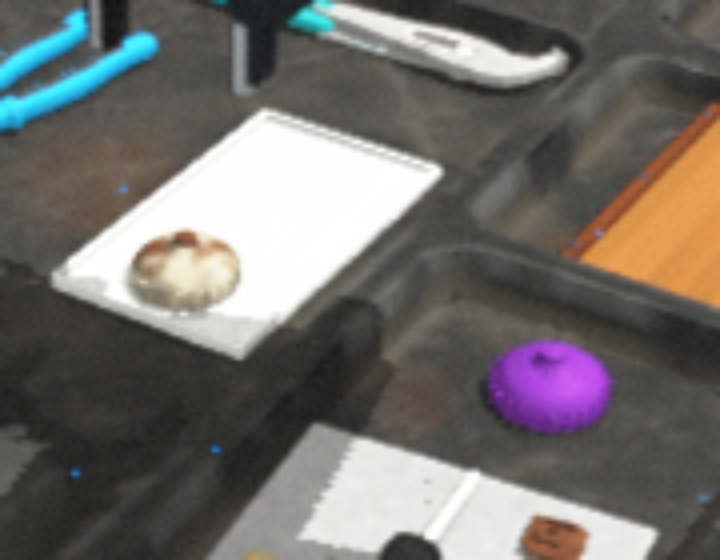

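The filler cap stands in the tray at about (185,270) in the crop. The bracket is next.

Request:
{"api": "carry_out", "payload": {"series": "-0.0176 0.0206 0 -9.4;-0.0176 0.0206 0 -9.4;-0.0176 0.0206 0 -9.4;-0.0176 0.0206 0 -9.4;-0.0176 0.0206 0 -9.4;-0.0176 0.0206 0 -9.4;-0.0176 0.0206 0 -9.4;-0.0176 0.0206 0 -9.4;-0.0176 0.0206 0 -9.4;0 0 -0.05 0;0 0 -0.04 0;0 0 -0.015 0;0 0 0 0;0 0 -0.008 0;0 0 0 0", "jaw": 0.41}}

```text
time: 11.88
tool_pos: [0.497, 0.3269, -0.0208]
tcp_rot: [-3.138, -0.143, -0.002]
wrist_force: [-0.7, 0.0, -0.7]
width: 0.705
grip_force: 0.0
```

Request:
{"api": "carry_out", "payload": {"series": "0 0 -0.002 0;0 0 0 0;0 0 0 0;0 0 0 0;0 0 0 0", "jaw": -1}}

```text
time: 12.5
tool_pos: [0.4978, 0.3275, -0.0215]
tcp_rot: [-3.137, -0.143, -0.005]
wrist_force: [0.1, -0.5, 5.1]
width: 0.487
grip_force: 33.2
```

Request:
{"api": "carry_out", "payload": {"series": "0 0 0.02 0;0 0 0.03 0;0 0 0.04 0;0 0 0 0"}}

```text
time: 13.0
tool_pos: [0.4998, 0.3287, 0.0722]
tcp_rot: [-3.134, -0.143, -0.014]
wrist_force: [-0.5, 1.0, -0.8]
width: 0.492
grip_force: 30.6
```

```bash
python3 - <<'E'
from h import *
a,d,P=cam("side"); s=bot.read_state(); print(s["tool_pos"],s["width"],s["wrist_force"],s["grip_force"])
cv2.imwrite("pics/c5.png",cv2.resize(a[240:380,240:420],None,fx=4,fy=4))
E
```

```text
[0.49818188 0.32774419 0.06985994] 0.4922504385536546 [ 0.08191336 -0.51538708 -0.7260108 ] 30.621968270879734
```

View pics/c5.png

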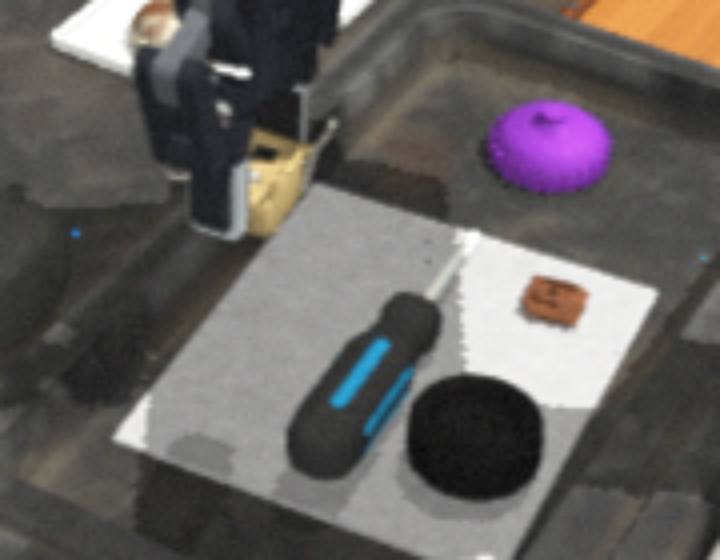

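The bracket is held level by its ends. Moving it to the middle tray slot.

Request:
{"api": "carry_out", "payload": {"series": "0.0174 -0.0276 0 9.4;0.0174 -0.0276 0 9.4;0.0174 -0.0276 0 9.4;0.0174 -0.0276 0 9.4;0.0174 -0.0276 0 9.4;0.0174 -0.0276 0 9.4;0.0174 -0.0276 0 9.4;0.0174 -0.0276 0 9.4;0.0174 -0.0276 0 9.4;0 0 0 0;0 0 -0.05 0;0 0 -0.03 0;0 0 -0.006 0;0 0 -0.004 0;0 0 0 0"}}

```text
time: 14.92
tool_pos: [0.653, 0.0788, -0.0222]
tcp_rot: [2.225, 2.217, 0.001]
wrist_force: [0.6, 0.2, -0.1]
width: 0.485
grip_force: 31.1
```

Request:
{"api": "carry_out", "payload": {"series": "0 0 0 0;0 0 0 0;0 0 0 0;0 0 0.04 0;0 0 0.05 0;0 0 0.02 0;0 0 0 0", "jaw": 0.6}}

```text
time: 15.8
tool_pos: [0.6544, 0.0782, 0.0884]
tcp_rot: [2.223, 2.216, 0.005]
wrist_force: [-0.0, 0.5, 0.6]
width: 0.801
grip_force: 0.0
```

Request:
{"api": "carry_out", "payload": {"series": "-0.021 0.0199 0 -7.1;-0.021 0.0199 0 -7.1;-0.021 0.0199 0 -7.1;-0.021 0.0199 0 -7.1;-0.021 0.0199 0 -7.1;-0.021 0.0199 0 -7.1;-0.021 0.0199 0 -7.1;-0.021 0.0199 0 -7.1;-0.021 0.0199 0 -7.1;-0.021 0.0199 0 -7.1;-0.021 0.0199 0 -7.1;-0.021 0.0199 0 -7.1;0 0 0 0", "jaw": 0.65}}

```text
time: 17.42
tool_pos: [0.398, 0.3166, 0.0838]
tcp_rot: [3.136, 0.131, -0.006]
wrist_force: [-0.3, 0.9, -0.0]
width: 0.829
grip_force: 0.0
```

```bash
python3 - <<'E'
from h import *
a,d,P=cam("side"); s=bot.read_state(); print(s["tool_pos"],s["tcp_rot"],s["width"],s["wrist_force"],s["grip_force"])
cv2.imwrite("pics/c6.png",cv2.resize(a[190:390,240:440],None,fx=3,fy=3))
E
```

```text
[0.39901594 0.31623566 0.08420783] [ 3.1364215   0.13221313 -0.00475434] 0.8282446802614559 [1.13485731 0.02070827 0.33234469] 0.0
```

View pics/c6.png

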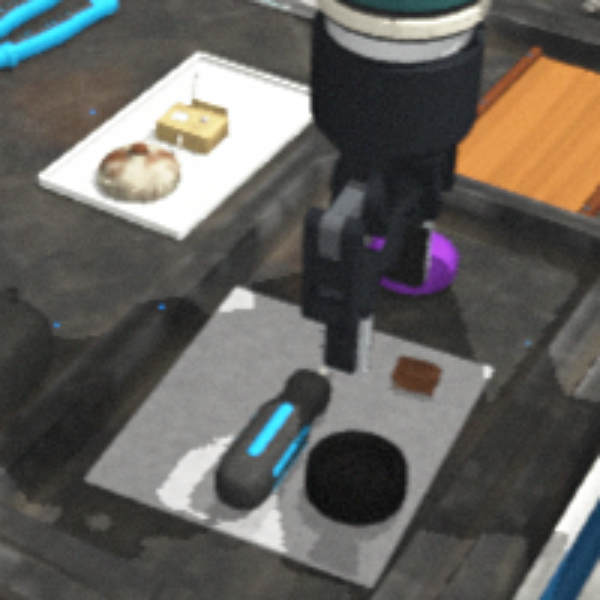

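The bracket and filler cap stand in the tray. I'll check the tip position here before descending.

```bash
cat >> h.py <<'E'
def tips(x,y):
    a,d,P=cam("side"); P0=np.load("side0.npy"); s=bot.read_state()
    m=(P[...,2]>P0[...,2]+.03)&(np.hypot(P[...,0]-x,P[...,1]-y)<.065)&(P[...,2]<.3)
    q=P[cv2.erode(m.astype(np.uint8),np.ones((2,2)))>0]; print(np.round(s["tool_pos"],4))
    for lo in np.arange(.03,.16,.01):
        k=(q[:,2]>=lo)&(q[:,2]<lo+.01)
        if k.sum()>3: print(round(lo,2),k.sum(),np.round(np.percentile(q[k,0],[5,95]),3),np.round(np.percentile(q[k,1],[5,95]),3))
E
python3 -c "
from h import *
tips(.40,.316)"
```

```text
[0.3998 0.3161 0.0846]
0.11 33 [0.387 0.41 ] [0.281 0.36 ]
0.12 126 [0.385 0.406] [0.279 0.366]
0.13 130 [0.385 0.403] [0.28  0.367]
0.14 111 [0.385 0.402] [0.279 0.367]
0.15 57 [0.384 0.402] [0.277 0.359]
```

Request:
{"api": "carry_out", "payload": {"series": "0.003 0.001 -0.05 0;0 0 -0.04 0;0 0 -0.012 0;0 0 -0.005 0;0 0 0 0;0 0 0 0"}}

```text
time: 18.27
tool_pos: [0.4052, 0.3188, -0.0191]
tcp_rot: [-3.137, -0.127, -0.004]
wrist_force: [0.3, 0.9, -0.0]
width: 0.823
grip_force: 0.0
```

Request:
{"api": "carry_out", "payload": {"series": "0 0 0 0;0 0 0 0;0 0 0 0;0 0 0 0", "jaw": -1}}

```text
time: 18.77
tool_pos: [0.4048, 0.3188, -0.019]
tcp_rot: [-3.138, -0.127, -0.003]
wrist_force: [-1.4, -1.0, 5.1]
width: 0.595
grip_force: 30.7
```

Request:
{"api": "carry_out", "payload": {"series": "0 0 0.02 0;0 0 0.03 0;0 0 0.04 0;0.0208 -0.0254 0 7.2;0.0208 -0.0254 0 7.2;0.0208 -0.0254 0 7.2;0.0208 -0.0254 0 7.2;0.0208 -0.0254 0 7.2;0.0208 -0.0254 0 7.2;0.0208 -0.0254 0 7.2;0.0208 -0.0254 0 7.2;0.0208 -0.0254 0 7.2;0.0208 -0.0254 0 7.2;0.0208 -0.0254 0 7.2;0.0208 -0.0254 0 7.2;0 0 0 0;0 0 0 0"}}

```text
time: 20.9
tool_pos: [0.6529, 0.0134, 0.0693]
tcp_rot: [-2.202, -2.239, 0.0]
wrist_force: [-1.0, -0.8, 0.2]
width: 0.592
grip_force: 31.5
```

Request:
{"api": "carry_out", "payload": {"series": "0 0 -0.05 0;0 0 -0.025 0;0 0 -0.007 0;0 0 -0.006 0;0 0 0 0"}}

```text
time: 21.52
tool_pos: [0.654, 0.0138, -0.0177]
tcp_rot: [2.201, 2.241, 0.002]
wrist_force: [-0.5, 1.8, -1.2]
width: 0.594
grip_force: 31.5
```

Request:
{"api": "carry_out", "payload": {"series": "0 0 0 0;0 0 0 0;0 0 0 0;0 0 0.04 0;0 0 0.05 0;0 0 0.02 0;0 0 0 0", "jaw": 0.65}}

```text
time: 22.4
tool_pos: [0.6551, 0.013, 0.0936]
tcp_rot: [2.199, 2.239, 0.005]
wrist_force: [0.7, 0.5, -0.4]
width: 0.82
grip_force: 0.0
```

Request:
{"api": "carry_out", "payload": {"series": "-0.0202 0.0296 0 0.4;-0.0202 0.0296 0 0.4;-0.0202 0.0296 0 0.4;-0.0202 0.0296 0 0.4;-0.0202 0.0296 0 0.4;-0.0202 0.0296 0 0.4;-0.0202 0.0296 0 0.4;-0.0202 0.0296 0 0.4;-0.0202 0.0296 0 0.4;-0.0202 0.0296 0 0.4;0 0 0 0", "jaw": 0.2}}

```text
time: 23.78
tool_pos: [0.4484, 0.3096, 0.0887]
tcp_rot: [-2.117, -2.319, 0.007]
wrist_force: [-0.6, -1.1, 0.1]
width: 0.599
grip_force: 0.0
```

```bash
python3 - <<'E'
from h import *
tips(.453,.309)
a,d,P=cam("side"); b,_,Q=cam("top")
cv2.imwrite("pics/c7.png",np.hstack([cv2.resize(a[190:390,240:440],None,fx=2,fy=2),cv2.resize(b[150:350,200:400],None,fx=2,fy=2)]))
E
```

```text
[0.4493 0.3088 0.089 ]
0.11 22 [0.416 0.475] [0.305 0.321]
0.12 96 [0.41  0.483] [0.303 0.325]
0.13 118 [0.409 0.482] [0.304 0.324]
0.14 130 [0.409 0.483] [0.304 0.325]
0.15 101 [0.407 0.481] [0.308 0.326]
```

View pics/c7.png

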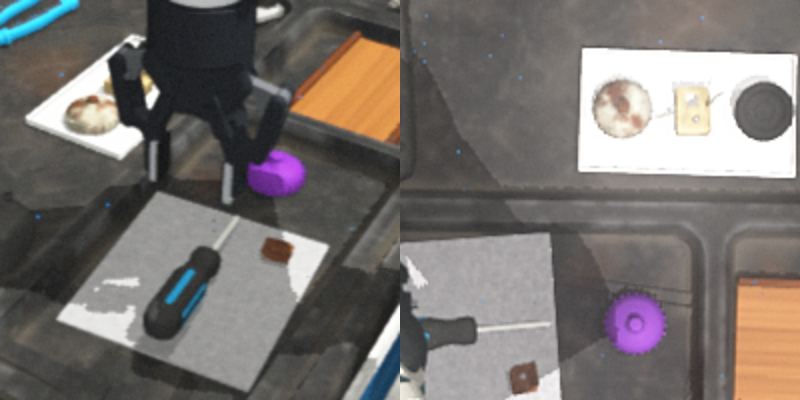

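All three parts stand in the tray: filler cap, bracket and black cap from left to right. Now the screwdriver.

Request:
{"api": "carry_out", "payload": {"series": "0.0035 0 -0.05 0;0 0 -0.035 0;0 0 -0.016 0;0 0 -0.008 0;0 0 0 0"}}

```text
time: 24.55
tool_pos: [0.4555, 0.3091, -0.0173]
tcp_rot: [2.122, 2.316, 0.001]
wrist_force: [-0.1, 0.5, 0.9]
width: 0.596
grip_force: 0.0
```

Request:
{"api": "carry_out", "payload": {"series": "0 0 0 0;0 0 0 0;0 0 0 0;0 0 0 0;0 0 0 0", "jaw": -1, "grip_force": 50}}

```text
time: 25.18
tool_pos: [0.4562, 0.31, -0.0159]
tcp_rot: [2.121, 2.316, 0.004]
wrist_force: [-0.3, -0.4, 6.6]
width: 0.329
grip_force: 49.8
```

Request:
{"api": "carry_out", "payload": {"series": "0 0 0.02 0;0 0 0.03 0;0 0 0.04 0;-0.0011 -0.0288 0 -0.5;-0.0011 -0.0288 0 -0.5;-0.0011 -0.0288 0 -0.5;-0.0011 -0.0288 0 -0.5;-0.0011 -0.0288 0 -0.5;-0.0011 -0.0288 0 -0.5;-0.0011 -0.0288 0 -0.5;-0.0011 -0.0288 0 -0.5;-0.0011 -0.0288 0 -0.5;-0.0011 -0.0288 0 -0.5;-0.0011 -0.0288 0 -0.5;-0.0011 -0.0288 0 -0.5;0 0 0 0;0 0 0 0"}}

```text
time: 27.3
tool_pos: [0.4415, -0.0361, 0.0723]
tcp_rot: [-2.24, -2.202, -0.0]
wrist_force: [0.2, 0.3, -0.8]
width: 0.321
grip_force: 49.8
```

```bash
python3 - <<'E'
from h import *
a,d,P=cam("side"); b,_,Q=cam("top"); s=bot.read_state(); print(s["tool_pos"],s["tcp_rot"],s["width"])
cv2.imwrite("pics/c8.png",np.hstack([cv2.resize(a[150:350,300:500],None,fx=2,fy=2),cv2.resize(b[230:430,320:520],None,fx=2,fy=2)]))
E
```

```text
[ 0.44161255 -0.03567826  0.07231575] [-2.23904334e+00 -2.20323711e+00 -2.48032872e-04] 0.32488265075392003
```

View pics/c8.png

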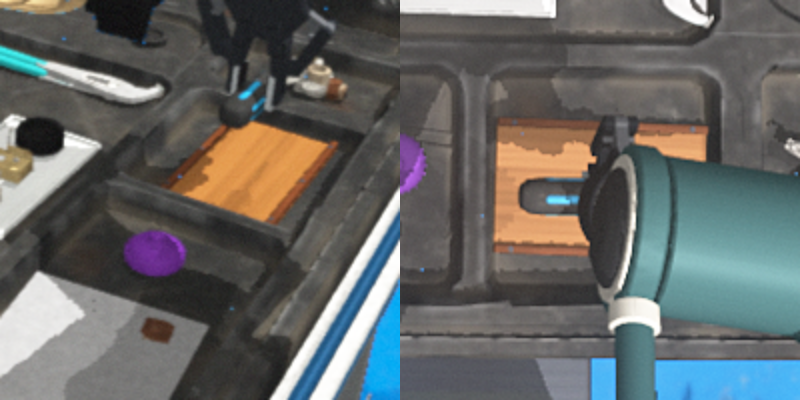

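Request:
{"api": "carry_out", "payload": {"series": "0 0 -0.04 0;0 0 -0.03 0;0 0 -0.01 0;0 0 -0.005 0;0 0 0 0;0 0 0 0"}}

```text
time: 28.15
tool_pos: [0.4429, -0.0366, -0.0116]
tcp_rot: [2.239, 2.201, 0.002]
wrist_force: [-0.3, -0.4, -1.9]
width: 0.327
grip_force: 49.8
```

```bash
python3 - <<'E'
from h import *
b,_,Q=cam("top"); print(bot.read_state()["tool_pos"],bot.read_state()["wrist_force"])
k=(Q[...,2]>.022)&(abs(Q[...,0]-.442)<.03)&(Q[...,1]>0)&(Q[...,1]<.04)&(Q[...,2]<.05)
q=Q[k]; print(len(q),np.round(np.percentile(q,[2,50,98],axis=0),3))
E
```

```text
[ 0.44279275 -0.03657093 -0.01160051] [-0.13544038 -0.63200297 -1.23070878]
252 [[0.431 0.001 0.025]
 [0.445 0.013 0.036]
 [0.459 0.026 0.041]]
```

Request:
{"api": "carry_out", "payload": {"series": "0 0 -0.002 0;0 0 0 0;0 0 0 0"}}

```text
time: 28.58
tool_pos: [0.4426, -0.0366, -0.014]
tcp_rot: [2.239, 2.202, 0.001]
wrist_force: [-0.4, -0.2, 4.7]
width: 0.328
grip_force: 50.3
```

Request:
{"api": "carry_out", "payload": {"series": "0 0 0 0;0 0 0 0;0 0 0 0;0 0 0.03 0;0 0 0.05 0;0 0 0.03 0;0 0 0 0", "jaw": 0, "grip_force": 30}}

```text
time: 29.45
tool_pos: [0.4443, -0.0368, 0.0982]
tcp_rot: [2.237, 2.199, 0.006]
wrist_force: [-0.0, 0.6, -0.5]
width: 0.503
grip_force: 0.0
```

Request:
{"api": "carry_out", "payload": {"series": "0.0264 0.0063 0 0;0.0264 0.0063 0 0;0.0264 0.0063 0 0;0.0264 0.0063 0 0;0.0264 0.0063 0 0;0.0264 0.0063 0 0;0.0264 0.0063 0 0;0.0264 0.0063 0 0;0 0 0 0", "jaw": 0.65}}

```text
time: 30.58
tool_pos: [0.6531, 0.0143, 0.0933]
tcp_rot: [-2.238, -2.202, 0.002]
wrist_force: [-0.9, -0.2, -0.4]
width: 0.824
grip_force: 0.0
```

```bash
python3 - <<'E'
from h import *
a,d,P=cam("side"); b,_,Q=cam("top"); s=bot.read_state(); print(s["tool_pos"],s["tcp_rot"],s["width"])
k=(Q[...,2]>.02)&(abs(Q[...,0]-.442)<.035)&(abs(Q[...,1]+.06)<.1)&(Q[...,2]<.05)
r=cv2.minAreaRect(Q[k][:,:2].astype(np.float32)); print("handle",r)
cv2.imwrite("pics/c9.png",np.hstack([cv2.resize(a[150:350,270:470],None,fx=2,fy=2),cv2.resize(b[150:430,280:480],None,fx=400/200,fy=400/280)]))
E
```

```text
[0.65121546 0.0139261  0.0934062 ] [-2.23811033 -2.20095578  0.00426958] 0.827310573169477
handle ((0.4422747492790222, 0.01401720941066742), (0.030505599454045296, 0.02470165491104126), 9.450770378112793)
```

View pics/c9.png

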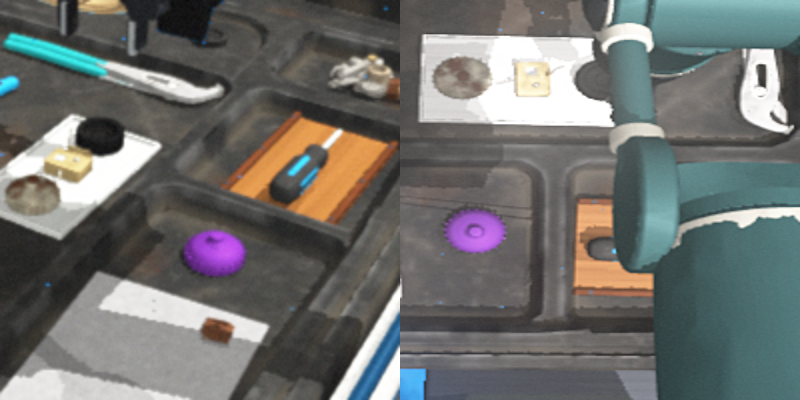

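The screwdriver lies in the middle of the rest and the three parts are in the tray. I'll return the parts, black cap first.

Request:
{"api": "carry_out", "payload": {"series": "0.002 0 -0.05 0;0 0 -0.04 0;0 0 -0.015 0;0 0 -0.008 0;0 0 0 0"}}

```text
time: 31.3
tool_pos: [0.6554, 0.0138, -0.0169]
tcp_rot: [2.24, 2.202, 0.001]
wrist_force: [-0.4, 0.3, -0.0]
width: 0.824
grip_force: 0.0
```

Request:
{"api": "carry_out", "payload": {"series": "0 0 0 0;0 0 0 0;0 0 0 0;0 0 0 0;0 0 0.03 0;0 0 0.03 0;0 0 0.03 0;0 0 0 0", "jaw": -1}}

```text
time: 32.3
tool_pos: [0.6579, 0.014, 0.0762]
tcp_rot: [2.236, 2.199, 0.008]
wrist_force: [1.1, 0.3, -0.6]
width: 0.587
grip_force: 31.4
```

Request:
{"api": "carry_out", "payload": {"series": "-0.0209 0.0254 0 -7;-0.0209 0.0254 0 -7;-0.0209 0.0254 0 -7;-0.0209 0.0254 0 -7;-0.0209 0.0254 0 -7;-0.0209 0.0254 0 -7;-0.0209 0.0254 0 -7;-0.0209 0.0254 0 -7;-0.0209 0.0254 0 -7;-0.0209 0.0254 0 -7;-0.0209 0.0254 0 -7;-0.0209 0.0254 0 -7;0 0 0 0;0 0 -0.04 0;0 0 -0.03 0;0 0 0 0;0 0 0 0"}}

```text
time: 34.42
tool_pos: [0.4048, 0.3186, 0.0028]
tcp_rot: [-3.138, -0.138, -0.001]
wrist_force: [-0.0, -0.2, 0.4]
width: 0.585
grip_force: 31.4
```

Request:
{"api": "carry_out", "payload": {"series": "0 0 -0.012 0;0 0 -0.006 0;0 0 -0.001 0;0 0 0 0"}}

```text
time: 34.92
tool_pos: [0.4049, 0.3191, -0.015]
tcp_rot: [-3.138, -0.138, -0.002]
wrist_force: [-2.3, -2.5, 10.3]
width: 0.583
grip_force: 34.5
```

Request:
{"api": "carry_out", "payload": {"series": "0 0 0 0;0 0 0 0;0 0 0 0;0 0 0.04 0;0 0 0.05 0;0 0 0.02 0;0 0 0 0", "jaw": 0.65}}

```text
time: 35.8
tool_pos: [0.4056, 0.3199, 0.0954]
tcp_rot: [-3.136, -0.138, -0.006]
wrist_force: [0.1, -0.9, -0.2]
width: 0.825
grip_force: 0.0
```

Request:
{"api": "carry_out", "payload": {"series": "0.0207 -0.02 0 7.07;0.0207 -0.02 0 7.07;0.0207 -0.02 0 7.07;0.0207 -0.02 0 7.07;0.0207 -0.02 0 7.07;0.0207 -0.02 0 7.07;0.0207 -0.02 0 7.07;0.0207 -0.02 0 7.07;0.0207 -0.02 0 7.07;0.0207 -0.02 0 7.07;0.0207 -0.02 0 7.07;0.0207 -0.02 0 7.07;0 0 0 0;0 0 0 0", "jaw": 0.41}}

```text
time: 37.55
tool_pos: [0.6509, 0.0789, 0.0914]
tcp_rot: [-2.224, -2.215, 0.004]
wrist_force: [-1.0, 0.3, -0.2]
width: 0.706
grip_force: 0.0
```

Request:
{"api": "carry_out", "payload": {"series": "0.001 0 -0.05 0;0 0 -0.04 0;0 0 -0.016 0;0 0 -0.007 0;0 0 0 0;0 0 0 0"}}

```text
time: 38.3
tool_pos: [0.6551, 0.079, -0.0177]
tcp_rot: [2.223, 2.217, 0.004]
wrist_force: [0.3, -0.5, -0.7]
width: 0.704
grip_force: 0.0
```

Request:
{"api": "carry_out", "payload": {"series": "0 0 0 0;0 0 0 0;0 0 0 0;0 0 0 0;0 0 0.03 0;0 0 0.03 0;0 0 0.03 0;0 0 0 0;0 0 0 0", "jaw": -1}}

```text
time: 39.42
tool_pos: [0.6528, 0.0787, 0.0695]
tcp_rot: [-2.224, -2.218, 0.001]
wrist_force: [0.0, -0.4, -1.3]
width: 0.486
grip_force: 30.8
```

Request:
{"api": "carry_out", "payload": {"series": "-0.0173 0.0276 0 -9.4;-0.0173 0.0276 0 -9.4;-0.0173 0.0276 0 -9.4;-0.0173 0.0276 0 -9.4;-0.0173 0.0276 0 -9.4;-0.0173 0.0276 0 -9.4;-0.0173 0.0276 0 -9.4;-0.0173 0.0276 0 -9.4;-0.0173 0.0276 0 -9.4;0 0 0 0;0 0 -0.04 0;0 0 -0.03 0;0 0 -0.01 0;0 0 0 0;0 0 0 0"}}

```text
time: 41.3
tool_pos: [0.499, 0.3275, -0.0084]
tcp_rot: [-3.137, -0.145, -0.003]
wrist_force: [0.4, 0.2, 0.5]
width: 0.49
grip_force: 30.9
```

Request:
{"api": "carry_out", "payload": {"series": "-0.001 0 -0.006 0;0 0 -0.003 0;0 0 0 0"}}

```text
time: 41.68
tool_pos: [0.4974, 0.3276, -0.0169]
tcp_rot: [-3.138, -0.145, -0.002]
wrist_force: [-2.3, -2.0, 8.4]
width: 0.491
grip_force: 31.3
```

Request:
{"api": "carry_out", "payload": {"series": "0 0 0 0;0 0 0 0;0 0 0 0;0 0 0.04 0;0 0 0.05 0;0 0 0.02 0;0 0 0 0", "jaw": 0.41}}

```text
time: 42.55
tool_pos: [0.498, 0.3279, 0.0931]
tcp_rot: [-3.136, -0.144, -0.005]
wrist_force: [-0.3, 0.0, -0.5]
width: 0.704
grip_force: 0.0
```

Filler cap next: from (0.498, 0.328) to (0.655, 0.141).

Request:
{"api": "carry_out", "payload": {"series": "0.0174 -0.0207 0 9.4;0.0174 -0.0207 0 9.4;0.0174 -0.0207 0 9.4;0.0174 -0.0207 0 9.4;0.0174 -0.0207 0 9.4;0.0174 -0.0207 0 9.4;0.0174 -0.0207 0 9.4;0.0174 -0.0207 0 9.4;0.0174 -0.0207 0 9.4;0 0 0 0;0 0 -0.05 0;0 0 -0.04 0;0 0 -0.016 0;0 0 -0.006 0;0 0 0 0", "jaw": 0.65}}

```text
time: 44.42
tool_pos: [0.654, 0.1413, -0.0199]
tcp_rot: [2.224, 2.218, 0.001]
wrist_force: [-0.2, 0.4, -0.6]
width: 0.824
grip_force: 0.0
```

Request:
{"api": "carry_out", "payload": {"series": "0 0 0 0;0 0 0 0;0 0 0 0;0 0 0 0;0 0 0.03 0;0 0 0.03 0;0 0 0.03 0;0 0 0 0;0 0 0 0", "jaw": -1}}

```text
time: 45.55
tool_pos: [0.6528, 0.1407, 0.0687]
tcp_rot: [-2.224, -2.219, 0.001]
wrist_force: [-0.0, -0.3, -1.0]
width: 0.578
grip_force: 31.1
```

Request:
{"api": "carry_out", "payload": {"series": "-0.0184 0.0122 0 -10.6;-0.0184 0.0122 0 -10.6;-0.0184 0.0122 0 -10.6;-0.0184 0.0122 0 -10.6;-0.0184 0.0122 0 -10.6;-0.0184 0.0122 0 -10.6;-0.0184 0.0122 0 -10.6;-0.0184 0.0122 0 -10.6;0 0 0 0;0 0 -0.04 0;0 0 -0.03 0;0 0 -0.01 0;0 0 0 0;0 0 0 0"}}

```text
time: 47.3
tool_pos: [0.5075, 0.2388, -0.0095]
tcp_rot: [-3.138, -0.14, -0.003]
wrist_force: [0.5, 0.6, -1.1]
width: 0.582
grip_force: 31.1
```

Request:
{"api": "carry_out", "payload": {"series": "0 0 -0.006 0;0 0 -0.003 0;0 0 0 0"}}

```text
time: 47.68
tool_pos: [0.5073, 0.2389, -0.0172]
tcp_rot: [-3.138, -0.14, -0.003]
wrist_force: [-2.7, -2.3, 12.0]
width: 0.586
grip_force: 33.2
```

Request:
{"api": "carry_out", "payload": {"series": "0 0 0 0;0 0 0 0;0 0 0 0;0 0 0.04 0;0 0 0.05 0;0 0 0.05 0;0.04 -0.03 0 0;0.04 -0.03 0 0;0.04 -0.03 0 0;0.04 -0.03 0 0;0.04 -0.04 0 0;0 -0.05 0 0;0 -0.05 0 0;0 -0.05 0 0;0 -0.05 0 0;0 0 0 0;0 0 0 0;0 0 0 0", "jaw": 0.65}}

```text
time: 49.92
tool_pos: [0.7061, -0.1201, 0.1201]
tcp_rot: [-3.138, -0.141, 0.001]
wrist_force: [0.3, 0.1, -0.5]
width: 0.831
grip_force: 0.0
```

```bash
python3 - <<'E'
from h import *
P0=np.load("top0.npy"); b,_,Q=cam("top"); a,_,_=cam("side"); s=bot.read_state(); print(s["tool_pos"],np.round(s["joint_vel"],3))
Z=Q[...,2]
for n,c in dict(bracket=(.4953,.3266),filler=(.507,.239),black=(.4028,.3172),clip=(.4134,.2222)).items():
    for M in(P0,Q):
        k=(np.abs(M[...,0]-c[0])<.034)&(np.abs(M[...,1]-c[1])<.04)&(M[...,2]>.012 if n!="clip" else M[...,2]>.010)
        if n in("black","bracket"): k&=(M[...,0]<.437) if n=="black" else (M[...,0]>.476)
        r=cv2.minAreaRect(M[k][:,:2].astype(np.float32)); print(n,np.round(r[0],4),np.round(r[1],3),np.round(np.median(M[k],0),4))
k=(Z>.02)&(abs(Q[...,0]-.442)<.035)&(abs(Q[...,1]+.06)<.1)&(Z<.05); print(cv2.minAreaRect(Q[k][:,:2].astype(np.float32)))
cv2.imwrite("pics/d1.png",np.hstack([cv2.resize(a[180:390,240:450],(400,400)),cv2.resize(b[250:390,160:480],(400,175*1))[:400] if 0 else cv2.copyMakeBorder(cv2.resize(b[250:390,160:480],(400,175)),0,225,0,0,0)]))
E
```

```text
[ 0.70626047 -0.11999421  0.12030562] [-0.001 -0.    -0.001 -0.001  0.002 -0.001]
bracket [0.497  0.3268] [0.042 0.043] [0.4946 0.3275 0.0197]
bracket [0.4982 0.3276] [0.042 0.043] [0.4946 0.3287 0.0195]
filler [0.5065 0.2385] [0.053 0.053] [0.5079 0.238  0.0223]
filler [0.5066 0.2382] [0.054 0.053] [0.5065 0.2376 0.0221]
black [0.4113 0.3205] [0.07  0.052] [0.4036 0.3184 0.0198]
black [0.4036 0.3179] [0.052 0.053] [0.4033 0.3183 0.0195]
clip [0.4142 0.2225] [0.025 0.024] [0.4149 0.2206 0.0115]
clip [0.4248 0.2307] [0.056 0.027] [0.4165 0.2208 0.0115]
((0.44381871819496155, -0.06658675521612167), (0.1855252981185913, 0.029565468430519104), 89.82078552246094)
```

View pics/d1.png

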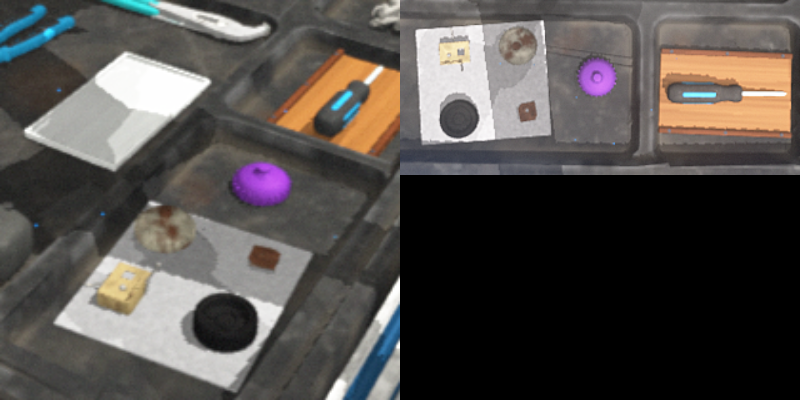

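All three parts are back within about 1 to 2 mm of their original spots. The screwdriver lies centred on the rest and the gripper is clear, so I'll hand in.

```bash
python3 -c "
from workcell import bot
print(bot.finish_job())"
```

```text
the job is handed in; nothing more can be done
None
```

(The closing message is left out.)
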